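Mirror the barista's tool row for an other-handed colleague

ROBOT

A 6-joint arm with a two-finger parallel gripper is mounted at the origin on a cart in front of the work surface, level with it; the furniture and walls round the work are solid. World frame = base frame: x ahead of the robot, y to its left, z up, the work surface at z = 0. Lengths are in mm, angles in rad, forces in N, time in s.
With the tool pointing down it reaches from about 275 to 750 mm from the base axis. Payload 10.2 kg.
Tool frame: the origin (TCP) lies on the front face of the gripper's body, between the roots of the fingers; the fingertips stand 73 mm ahead of it and the grasp point (between the pads) lies 54 mm ahead of it; z points along the fingers, y is the line along which they close (so a half turn about z gives the same grasp; the last joint's range is limited). The gripper opens to 85 mm and grips with 20 to 120 N. Pads are 22 mm wide; open, the fingers measure 114 mm over their backs; the gripper's body (76 mm by 85 mm) begins 54 mm behind the grasp point. The pads swing forward as they close: fully open they stand 13 mm farther back than shut.
Start: joints at [0.926, 0.313, 1.498, -0, 1.331, -0.223], TCP at [214.95, 478.987, 303.894] pointing down, gripper open.
Joint ranges: [-2.94, 2.94], [-0.97, 2.17], [0.19, 2.56], [-1.23, 4.37], [0.02, 3.11], [-2.88, 2.88]. Speed limits (rad/s): [2.39, 2.39, 3.01, 3.14, 3.14, 3.14].

INTERFACE

Orientations are given as a unit quaternion [w, x, y, z].
In Python, from rig import * gives the robot as it stands.
- The arm moves only by the tool step_arm, never from a script. Its argument "plan" is a list of rows, each an object with "offset": the shift along the tool's x, y, z in cm, a list of three; "rot": the turn, a rotation vector about the tool's x, y, z in degrees, a list of three; "gripper": the finger opening in cm, from 0 to 8.54. In form: [{"offset": [x, y, z], "rot": [wx, wy, wz], "gripper": gripper}, ...]. A call has 1 to 12 rows; each row is the pose to reach, as a shift and turn from the pose commanded when the call began, along the tool's axes at that moment; what a row does not reach only later rows make up. A row lasts 1/10 s, in which the tool goes at most 50 mm and 8.59 degrees, less where a joint would pass 70% of its speed; a pose out of reach is approached as far as the arm can. A call with a gripper value outside its range is refused whole. The fingers move at their own pace and stop on an object; "squeeze" is the grip in N (left out, the last holds). Time passes only in rows, so rows that repeat a pose let the fingers close. It gives the time, the measured TCP pose, the force, the opening and the grip force at its end, in the units of the state.
- sense(): the state, without advancing time (a new reading comes with each control period).
- capture(name): name is "scene" or "top"; returns a dict with "color" (400x640x3 uint8, red, green, blue), "depth" (400x640 float32, mm along the optical axis (not along the pixel's ray), 0 where there is no reading), "vertical_fov" (degrees; the focal length in pixels is half the picture's height over the tangent of half this angle, whatever the lens; pixels are square), "cx", "cy" (the principal point, pixels), "rvec" (rotation vector, rad) and "tvec" (3), from world to camera coordinates, as OpenCV has them. Camera axes: x right, y down, z forward; pixel columns grow to the right and rows downward; lengths in mm; the calibration is good to about 2 mm. A picture is of the moment at which its call begins.
- finish_job(): hands the job in; it is judged then, once.
The state is a dict: "time_s": time; "joints": joint angles; "dq": joint speeds; "tau": joint torques, N m; "eef_pos": TCP position; "ee_rot": TCP orientation; "force": force on the tool from outside, world axes, zero at the start; "wrist_torque": the same for the moment, N m; "grip_width": opening from 0.0 (shut) to 1.0 (fully open); "grip_force": force on a finger pad.
Only numpy, scipy, OpenCV 4.12 (cv2) and the standard library are available. Lean on these libraries where they do the work, as an engineer would, in place of code of your own. Each camera call takes 0.05 s, during which the arm holds its last target. There are 200 camera calls.

TASK

The colleague taking over the bar works with the other hand, so move the four tools from the stocked tool rack to the wells of the empty rack beside it in mirror-image order: the tool nearest the gap between the two racks must again be nearest the gap, the next one next to it, and the outermost outermost. Stand each tool upright, fully down in its own well, and leave the sugar pot, the milk pitcher and the timer behind them where they are.

Things in the scene. Friction and masses are not known exactly. Their poses are not given: they have to be found in the camera images.
- tamper: Espresso tamper: steel base 58 mm across, which ends in a neck 30 mm above the underside, then a wooden knob handle about 35 mm across, 91 mm high in all, 0.42 kg; grip the wooden knob. Origin: centre of the underside; z up.
- leveller: Coffee leveller (distribution tool), a plain black round puck 59 mm in diameter and 36 mm high with a thin brass ring, 0.34 kg; its upper 28 mm stand above the rack top when it is in a well. Origin: centre of the underside; z up.
- cocoa_shaker: Steel cocoa shaker: round body 64 mm in diameter up to 78 mm, lid 67 mm in diameter above that, 101 mm high, 0.24 kg. Origin: centre of the underside; z up.
- spice_jar: Small round spice jar of 42 mm diameter with a red screw cap of 45 mm diameter (from about 85 mm up), 106 mm high, 0.11 kg. Origin: centre of the underside; z up.
- stocked_rack: Walnut bar-tool rack with the four tools in its cork-lined wells at the start, in changing order; left or right of the empty rack. 116 x 386 mm over the rounded edges, 21 mm high, fixed; row of four equal round wells 72 mm across, 8 mm deep, centres on its long axis at y = -135, -45, 45, 135 mm; well floor 13 mm above the worktop. Origin: centre of underside; y along the row to the robot's left, x away from the robot. 
- empty_rack: Walnut bar-tool rack like the other, wells empty at the start; roughly end to end with it, a few centimetres apart. 116 x 386 mm over the rounded edges, 21 mm high, fixed; row of four equal round wells 72 mm across, 8 mm deep, centres on its long axis at y = -135, -45, 45, 135 mm; well floor 13 mm above the worktop. Origin: centre of underside; y along the row to the robot's left, x away from the robot. 
- stick_sugar_cup: Bystander: white pot of sugar sticks, 67 mm in diameter, 118 mm high, standing behind the racks. Origin: centre of its underside.
- milk_pitcher: Bystander: small bellied steel milk pitcher, 73 x 103 x 76 mm, standing behind the racks. Origin: centre of its underside.
- kitchen_timer: Bystander: white kitchen timer, 50 x 66 x 68 mm, standing behind the racks. Origin: centre of its underside.

How it is judged (in metres and radians):
At the end, for the whole second after the job is handed in: Each tool stands released and at rest in its own well of the empty rack: upright (0.08 rad), centre within 16 mm of the well's, underside within 4 mm of its floor, in the mirror image of the starting order (nearest the gap stays nearest the gap). Bystanders moved less than 30 mm (x of tamper in the frame of empty_rack between -0.016 and 0.016 m and z of tamper in the frame of empty_rack between 0.009 and 0.0165 m and (y of tamper in the frame of empty_rack between -0.151 and -0.119 m or y of tamper in the frame of empty_rack between -0.061 and -0.029 m or y of tamper in the frame of empty_rack between 0.029 and 0.061 m or y of tamper in the frame of empty_rack between 0.119 and 0.151 m) and ((horizontal distance between tamper and stocked_rack between 0.243 and 0.333 m and distance of tamper from where it was at the start of the episode between 0.09 and 0.215 m) or (horizontal distance between tamper and stocked_rack between 0.333 and 0.423 m and distance of tamper from where it was at the start of the episode between 0.285 and 0.4 m) or (horizontal distance between tamper and stocked_rack between 0.423 and 0.513 m and distance of tamper from where it was at the start of the episode between 0.46 and 0.575 m) or (horizontal distance between tamper and stocked_rack between 0.513 and 0.603 m and distance of tamper from where it was at the start of the episode between 0.64 and 0.755 m)) and angle between each of tamper, leveller, cocoa_shaker, spice_jar's own z axis and vertical below 0.08 rad and linear speed of each of tamper, leveller, cocoa_shaker, spice_jar below 0.02 m/s and contact force between each of tamper, leveller, cocoa_shaker, spice_jar and the fingers below 0.1 N and x of leveller in the frame of empty_rack between -0.016 and 0.016 m and z of leveller in the frame of empty_rack between 0.009 and 0.0165 m and (y of leveller in the frame of empty_rack between -0.151 and -0.119 m or y of leveller in the frame of empty_rack between -0.061 and -0.029 m or y of leveller in the frame of empty_rack between 0.029 and 0.061 m or y of leveller in the frame of empty_rack between 0.119 and 0.151 m) and ((horizontal distance between leveller and stocked_rack between 0.243 and 0.333 m and distance of leveller from where it was at the start of the episode between 0.09 and 0.215 m) or (horizontal distance between leveller and stocked_rack between 0.333 and 0.423 m and distance of leveller from where it was at the start of the episode between 0.285 and 0.4 m) or (horizontal distance between leveller and stocked_rack between 0.423 and 0.513 m and distance of leveller from where it was at the start of the episode between 0.46 and 0.575 m) or (horizontal distance between leveller and stocked_rack between 0.513 and 0.603 m and distance of leveller from where it was at the start of the episode between 0.64 and 0.755 m)) and x of cocoa_shaker in the frame of empty_rack between -0.016 and 0.016 m and z of cocoa_shaker in the frame of empty_rack between 0.009 and 0.0165 m and (y of cocoa_shaker in the frame of empty_rack between -0.151 and -0.119 m or y of cocoa_shaker in the frame of empty_rack between -0.061 and -0.029 m or y of cocoa_shaker in the frame of empty_rack between 0.029 and 0.061 m or y of cocoa_shaker in the frame of empty_rack between 0.119 and 0.151 m) and ((horizontal distance between cocoa_shaker and stocked_rack between 0.243 and 0.333 m and distance of cocoa_shaker from where it was at the start of the episode between 0.09 and 0.215 m) or (horizontal distance between cocoa_shaker and stocked_rack between 0.333 and 0.423 m and distance of cocoa_shaker from where it was at the start of the episode between 0.285 and 0.4 m) or (horizontal distance between cocoa_shaker and stocked_rack between 0.423 and 0.513 m and distance of cocoa_shaker from where it was at the start of the episode between 0.46 and 0.575 m) or (horizontal distance between cocoa_shaker and stocked_rack between 0.513 and 0.603 m and distance of cocoa_shaker from where it was at the start of the episode between 0.64 and 0.755 m)) and x of spice_jar in the frame of empty_rack between -0.016 and 0.016 m and z of spice_jar in the frame of empty_rack between 0.009 and 0.0165 m and (y of spice_jar in the frame of empty_rack between -0.151 and -0.119 m or y of spice_jar in the frame of empty_rack between -0.061 and -0.029 m or y of spice_jar in the frame of empty_rack between 0.029 and 0.061 m or y of spice_jar in the frame of empty_rack between 0.119 and 0.151 m) and ((horizontal distance between spice_jar and stocked_rack between 0.243 and 0.333 m and distance of spice_jar from where it was at the start of the episode between 0.09 and 0.215 m) or (horizontal distance between spice_jar and stocked_rack between 0.333 and 0.423 m and distance of spice_jar from where it was at the start of the episode between 0.285 and 0.4 m) or (horizontal distance between spice_jar and stocked_rack between 0.423 and 0.513 m and distance of spice_jar from where it was at the start of the episode between 0.46 and 0.575 m) or (horizontal distance between spice_jar and stocked_rack between 0.513 and 0.603 m and distance of spice_jar from where it was at the start of the episode between 0.64 and 0.755 m))); the robot touches nothing.
It fails at once if the stick sugar cup was shifted by more than 30 mm (distance of stick_sugar_cup from where it was at the start of the episode above 0.03 m).
It fails at once if the milk pitcher was shifted by more than 30 mm (distance of milk_pitcher from where it was at the start of the episode above 0.03 m).
It fails at once if the kitchen timer was shifted by more than 30 mm (distance of kitchen_timer from where it was at the start of the episode above 0.03 m).
It also fails if it takes over 104 s, if anything falls off the work surface, if the arm or the gripper's body presses on something with over 40 N, if the wrist force passes 120 N, or if a joint passes its speed limit or range.

## Working session

There is one attempt and no reset: what is moved stays moved. The work goes in short steps, Python scripts to look and compute and a tool call to move; the robot and the scene stay as the last step left them, time stands still between calls to the robot, and variables do not carry over. Pictures are saved under pics/ and viewed, at most 14 in all, crops included, and the job is handed in when it is done.

Besides the shell and the picture viewer there is one more tool, called after ">>>" as name([rows], argument=value, ...), one row to a line, values as JSON. step_arm: Moves the arm, as the interface text tells. Its arguments: {"type":"object","properties":{"plan":{"type":"array"},"squeeze":{"type":"number"}},"required":["plan"]}

```bash
mkdir -p pics; cat > h.py <<'E'
from rig import *
import numpy as np, cv2
def cam(n):
    c=capture(n); f=200/np.tan(np.radians(c["vertical_fov"])/2)
    c["K"]=np.array([[f,0,c["cx"]],[0,f,c["cy"]],[0,0,1]]); c["R"]=cv2.Rodrigues(np.array(c["rvec"],float))[0]; c["t"]=np.array(c["tvec"],float).ravel()
    return c
def cloud(c):
    v,u=np.mgrid[0:400,0:640]; d=c["depth"]; K=c["K"]
    p=np.stack([(u-K[0,2])/K[0,0]*d,(v-K[1,2])/K[1,1]*d,d],-1)
    return (p-c["t"])@c["R"]
def save(c,n): cv2.imwrite("pics/"+n,cv2.cvtColor(c["color"],cv2.COLOR_RGB2BGR))
E
python3 - <<'E'
from h import *
s=sense(); print(s)
for n in("scene","top"):
    c=cam(n); save(c,n+"0.png"); np.savez(n+"0.npz",**c); print(n,-c["R"].T@c["t"],c["K"][0],c["R"][2],(c["depth"]==0).mean())
E
```

```text
{'time_s': 0.0, 'joints': array([ 9.25637644e-01,  3.13483950e-01,  1.49847196e+00, -4.05247847e-05,
        1.33099693e+00, -2.23419702e-01]), 'dq': array([ 0.00017068, -0.00031161, -0.00135111, -0.00052437,  0.00210833,
        0.00088484]), 'tau': array([-1.17705789e-03, -4.12250662e+01, -2.59745389e+01, -2.69604134e-04,
        4.15256945e-03,  1.34569527e-05]), 'eef_pos': array([214.8276656 , 478.84411355, 303.30451033]), 'ee_rot': array([-2.68306834e-04,  2.09305442e-01,  9.77850075e-01, -6.25238861e-04]), 'force': array([-0.55350382,  0.42231453, -0.43083529]), 'wrist_torque': array([-0.05432655,  0.04507278,  0.01811144]), 'grip_force': 0.0, 'grip_width': 0.9998385811961826}
scene [ -69.3848911  -448.06506844  911.71916285] [428.54435077   0.         318.15432732] [ 0.56101218  0.37062121 -0.74020622] 0.0039296875
top [ 402.73385191   -2.25398075 1249.63848374] [456.18226083   0.         318.50213059] [ 0.16040347  0.00721451 -0.98702517] 0.003984375
```

View pics/scene0.png

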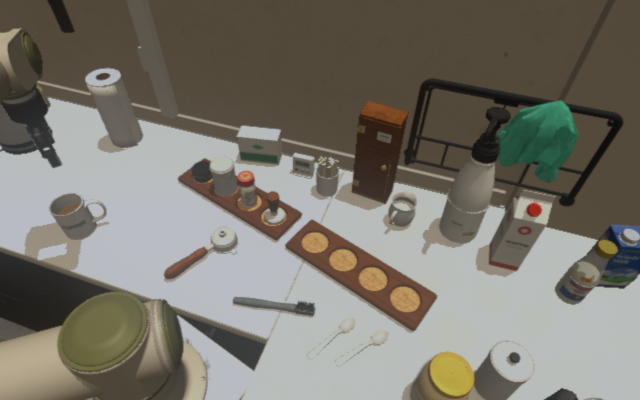

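View pics/top0.png

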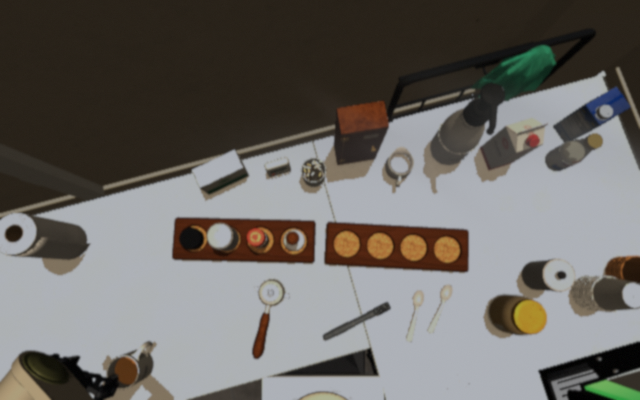

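The stocked rack is on the left (row ~240, x 175–315 in top) and the empty one on the right (325–468). From the gap outward the order is tamper (293,240), spice jar (258,239), cocoa shaker (222,238), leveller (191,239). The empty wells are at (346,244), (379,246), (413,248), (446,250).

```bash
cat > m.py <<'E'
from h import *
def onplane(c,u,v,z):
    d=np.linalg.inv(c["K"])@np.array([u,v,1.0]); d=c["R"].T@d; o=-c["R"].T@c["t"]
    return (o+d*(z-o[2])/d[2])[:2]
def rack(c,u0,u1,sub=None):
    im=c["color"].astype(int); m=np.zeros((400,640),np.uint8)
    reg=im[205:285,u0:u1]; m[205:285,u0:u1]=((reg.sum(-1)<330)&(reg[...,0]>reg[...,2]+18))*255
    m=cv2.morphologyEx(m,cv2.MORPH_CLOSE,np.ones((3,3)))
    cs=max(cv2.findContours(m,0,1)[0],key=cv2.contourArea)[:,0]
    p=np.array([onplane(c,u,v,21) for u,v in cs],np.float32)
    return cv2.minAreaRect(p)
if __name__=="__main__":
    c=cam("top")
    for a in((165,320),(320,480)): print(rack(c,*a))
    W=np.array([onplane(c,u,v,13) for u,v in[(346,244),(379,246),(413,248),(446,250)]]); print("wells",W.round(0).tolist())
    for n in("top","scene"):
        c=cam(n) if n=="scene" else c
        P=cloud(c)
        for u in [(192,239),(222,237),(257,238),(293,239)]:
            q=onplane(cam("top") if 0 else T0,*u,60) if n=="scene" else onplane(c,*u,60)
            if n=="top": pass
            r=np.hypot(*(P[...,:2]-q).transpose(2,0,1))
            s=P[(r<55)&(P[...,2]>27)]
            zt=np.percentile(s[:,2],98); tt=s[s[:,2]>zt-9]
            print(n,q.round(0),"ztop",zt.round(1),len(tt),"min",tt[:,:2].min(0).round(1),"max",tt[:,:2].max(0).round(1),"mid",((tt.min(0)+tt.max(0))/2).round(1)[:2])
        T0=c
    t=T0
    c=np.load("top0.npz"); cv2.imwrite("pics/crop.png",cv2.resize(cv2.cvtColor(c["color"][205:285,165:480],cv2.COLOR_RGB2BGR),None,fx=2.5,fy=2.5,interpolation=2))
E
sed -i 's/onplane(cam("top") if 0 else T0,\*u,60)/onplane(T0,*u,60)/' m.py; python3 m.py
```

```text
((505.33978271484375, 209.49417114257812), (379.4390869140625, 112.88023376464844), 88.22667694091797)
((484.16766357421875, -200.6884765625), (379.7990417480469, 114.9400634765625), 86.7763442993164)
wells [[493.0, -67.0], [487.0, -156.0], [481.0, -248.0], [476.0, -336.0]]
top [505. 338.] ztop 108.7 14 min [497.8 282.9] max [521.1 288.2] mid [509.5 285.6]
top [510. 259.] ztop 117.8 495 min [477.6 222.8] max [543.1 286.4] mid [510.3 254.6]
top [506. 168.] ztop 123.7 248 min [483.9 141.9] max [526.6 184.4] mid [505.3 163.2]
top [503.  73.] ztop 108.0 101 min [489.9  58.2] max [520.2  88.6] mid [505.1  73.4]
scene [505. 338.] ztop 55.1 219 min [479.2 284. ] max [536.3 373.4] mid [507.8 328.7]
scene [510. 259.] ztop 116.4 310 min [475.3 220. ] max [540.1 286.9] mid [507.7 253.4]
scene [506. 168.] ztop 122.7 178 min [482.5 141.2] max [527.6 188.5] mid [505.  164.9]
scene [503.  73.] ztop 106.4 92 min [486.9  57.3] max [519.5  89.4] mid [503.2  73.3]
```

View pics/crop.png

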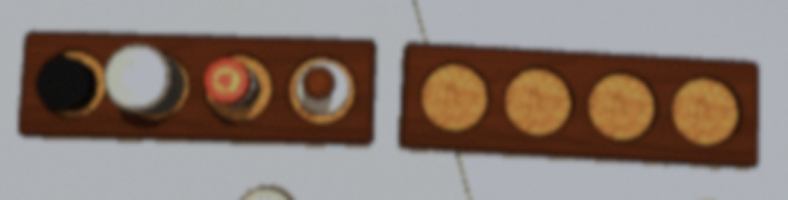

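The crop matches the depth readings: the tools sit roughly centred in their wells, and the four cork wells of the empty rack are clear. Next I refine the well centres with both cameras.

```bash
python3 - <<'E'
from m import *
g=np.array([[491.8,-65.9],[486.7,-155.8],[481.6,-245.6],[476.6,-335.5]])
for n in("top","scene"):
    c=cam(n); hsv=cv2.cvtColor(c["color"],cv2.COLOR_RGB2HSV)
    for p in g:
        uv=cv2.projectPoints(np.array([[*p,13.]]),np.array(c["rvec"],float),c["t"],c["K"],None)[0].ravel()
        v,u=np.mgrid[0:400,0:640]
        m=((np.hypot(u-uv[0],v-uv[1])<22)&(c["color"].astype(int).sum(-1)>310)&(hsv[...,1]>70)).astype(np.uint8)
        cs=max(cv2.findContours(m,0,1)[0],key=cv2.contourArea); e=cv2.minEnclosingCircle(cs); mo=cv2.moments(cs)
        q=(mo["m10"]/mo["m00"],mo["m01"]/mo["m00"])
        print(n,uv.round(1),mo["m00"],onplane(c,*q,13).round(1))
P=cloud(cam("top")); 
for n,(x0,x1,y0,y1) in dict(sugar=(560,700,20,120),timer=(560,700,100,200),all=(555,640,-350,400)).items():
    s=P[(P[...,0]>x0)&(P[...,0]<x1)&(P[...,1]>y0)&(P[...,1]<y1)&(P[...,2]>30)]
    print(n,len(s),s.min(0).round() if len(s) else 0,s.max(0).round() if len(s) else 0)
E
```

```text
top [345.5 244.5] 413.0 [494.2 -68.3]
top [378.8 246.2] 409.0 [ 488.7 -158.1]
top [412.2 248. ] 411.0 [ 483.2 -248.2]
top [445.6 249.7] 407.0 [ 477.6 -338.3]
scene [313.8 243.2] 395.0 [495.3 -65.7]
scene [341.9 260.7] 440.0 [ 490.  -155.8]
scene [371.9 279.4] 489.0 [ 484.2 -246.1]
scene [404.  299.5] 555.0 [ 478.4 -336.1]
sugar 250 [652.  20.  31.] [700. 119. 123.]
timer 124 [685. 102.  30.] [700. 149.  73.]
all 43 [634. 297.  33.] [640. 315. 103.]
```

>>> step_arm([
  {"offset": [0,0,0],"rot": [0,0,8.5],"gripper": 8.5},
  {"offset": [0,0,0],"rot": [0,0,17],"gripper": 8.5},
  {"offset": [0,0,0],"rot": [0,0,25.5],"gripper": 8.5},
  {"offset": [0,0,0],"rot": [0,0,34],"gripper": 8.5},
  {"offset": [0,0,0],"rot": [0,0,42.5],"gripper": 8.5},
  {"offset": [0,0,0],"rot": [0,0,51],"gripper": 8.5},
  {"offset": [0,0,0],"rot": [0,0,59.5],"gripper": 8.5},
  {"offset": [0,0,0],"rot": [0,0,65.8],"gripper": 8.5},
  {"offset": [0,0,0],"rot": [0,0,65.8],"gripper": 8.5},
], squeeze=35)

```text
time_s: 1.25
eef_pos: [214.9, 479.0, 303.8]
ee_rot: [0.0, 0.707, 0.707, -0.0]
force: [-0.2, -0.0, -0.7]
grip_width: 0.993
grip_force: 0.0
```

>>> step_arm([
  {"offset": [-40.6,28.9,4],"rot": [0,0,0],"gripper": 8.5},
  {"offset": [-40.6,28.9,4],"rot": [0,0,0],"gripper": 8.5},
  {"offset": [-40.6,28.9,4],"rot": [0,0,0],"gripper": 8.5},
  {"offset": [-40.6,28.9,4],"rot": [0,0,0],"gripper": 8.5},
  {"offset": [-40.6,28.9,4],"rot": [0,0,0],"gripper": 8.5},
  {"offset": [-40.6,28.9,4],"rot": [0,0,0],"gripper": 8.5},
  {"offset": [-40.6,28.9,4],"rot": [0,0,0],"gripper": 8.5},
  {"offset": [-40.6,28.9,4],"rot": [0,0,0],"gripper": 8.5},
  {"offset": [-40.6,28.9,4],"rot": [0,0,0],"gripper": 8.5},
  {"offset": [-40.6,28.9,4],"rot": [0,0,0],"gripper": 8.5},
  {"offset": [-40.6,28.9,4],"rot": [0,0,0],"gripper": 8.5},
  {"offset": [-40.6,28.9,4],"rot": [0,0,0],"gripper": 8.5},
])

```text
time_s: 2.45
eef_pos: [504.3, 72.5, 263.5]
ee_rot: [-0.0, 0.707, 0.708, -0.0]
force: [-0.2, 0.2, -0.2]
grip_width: 0.995
grip_force: 0.0
```

>>> step_arm([
  {"offset": [0.05,0,4],"rot": [0,0,0],"gripper": 8.5},
  {"offset": [0.05,0,8],"rot": [0,0,0],"gripper": 8.5},
  {"offset": [0.05,0,11],"rot": [0,0,0],"gripper": 8.5},
  {"offset": [0.05,0,12.4],"rot": [0,0,0],"gripper": 8.5},
  {"offset": [0.05,0,12.4],"rot": [0,0,0],"gripper": 8.5},
  {"offset": [0.05,0,12.4],"rot": [0,0,0],"gripper": 2},
  {"offset": [0.05,0,12.4],"rot": [0,0,0],"gripper": 2},
  {"offset": [0.05,0,12.4],"rot": [0,0,0],"gripper": 2},
  {"offset": [0.05,0,12.4],"rot": [0,0,0],"gripper": 2},
  {"offset": [0.05,0,12.4],"rot": [0,0,0],"gripper": 2},
  {"offset": [0.05,0,12.4],"rot": [0,0,0],"gripper": 2},
  {"offset": [0.05,0,12.4],"rot": [0,0,0],"gripper": 2},
], squeeze=40)

```text
time_s: 3.65
eef_pos: [504.6, 73.7, 141.0]
ee_rot: [0.001, 0.707, 0.707, 0.001]
force: [-1.5, 0.7, 6.3]
grip_width: 0.376
grip_force: 39.5
```

>>> step_arm([
  {"offset": [0,0,-3],"rot": [0,0,0],"gripper": 2},
  {"offset": [0,0,-6],"rot": [0,0,0],"gripper": 2},
  {"offset": [-3,-0.2,-6],"rot": [0,0,0],"gripper": 2},
  {"offset": [-7,-0.5,-6],"rot": [0,0,0],"gripper": 2},
  {"offset": [-11,-0.8,-6],"rot": [0,0,0],"gripper": 2},
  {"offset": [-14,-1.0,-6],"rot": [0,0,0],"gripper": 2},
  {"offset": [-14,-1.0,-6],"rot": [0,0,0],"gripper": 2},
  {"offset": [-14,-1.0,-6],"rot": [0,0,0],"gripper": 2},
])

```text
time_s: 4.45
eef_pos: [493.9, -66.7, 199.7]
ee_rot: [-0.0, 0.707, 0.707, -0.0]
force: [-0.3, 0.2, -4.7]
grip_width: 0.375
grip_force: 40.9
```

```bash
python3 - <<'E'
from h import *
c=cam("scene"); cv2.imwrite("pics/s1.png",cv2.resize(cv2.cvtColor(c["color"][120:340,170:450],cv2.COLOR_RGB2BGR),None,fx=2.5,fy=2.5)); print(sense()["eef_pos"],sense()["force"])
E
```

```text
[494.01132726 -65.99948293 199.71101688] [ 0.04722964 -0.57137831 -4.50532074]
```

View pics/s1.png

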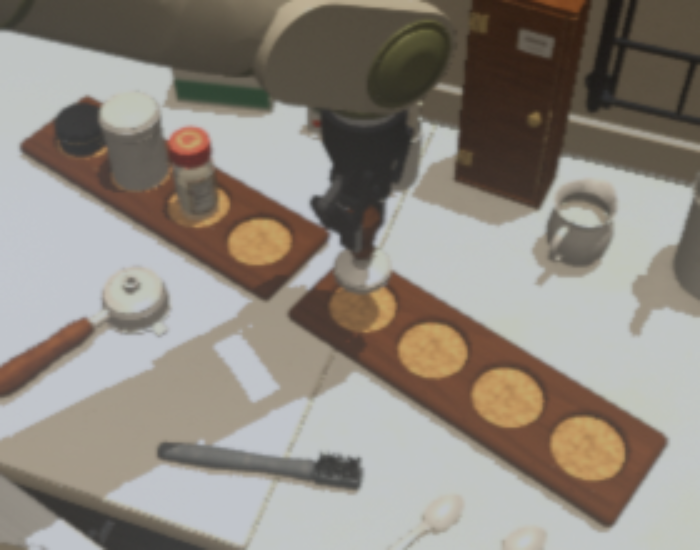

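The tamper (around 362,265 in the crop) hangs upright above the well nearest the gap. I lower it and release.

>>> step_arm([
  {"offset": [0,0,3],"rot": [0,0,0],"gripper": 2},
  {"offset": [0,0,5],"rot": [0,0,0],"gripper": 2},
  {"offset": [0,0,5.7],"rot": [0,0,0],"gripper": 2},
  {"offset": [0,0,5.9],"rot": [0,0,0],"gripper": 2},
  {"offset": [0,0,5.9],"rot": [0,0,0],"gripper": 2},
])

```text
time_s: 5.0
eef_pos: [494.6, -66.0, 141.4]
ee_rot: [0.0, 0.707, 0.708, 0.0]
force: [0.2, 0.5, -4.6]
grip_width: 0.376
grip_force: 41.0
```

>>> step_arm([
  {"offset": [0,0,0.1],"rot": [0,0,0],"gripper": 2},
  {"offset": [0,0,0.15],"rot": [0,0,0],"gripper": 2},
  {"offset": [0,0,0.15],"rot": [0,0,0],"gripper": 8.5},
  {"offset": [0,0,0.15],"rot": [0,0,0],"gripper": 8.5},
  {"offset": [0,0,0.15],"rot": [0,0,0],"gripper": 8.5},
  {"offset": [0,0,0.15],"rot": [0,0,0],"gripper": 8.5},
  {"offset": [0,0,-2],"rot": [0,0,0],"gripper": 8.5},
  {"offset": [0,0,-6],"rot": [0,0,0],"gripper": 8.5},
  {"offset": [0,0,-11],"rot": [0,0,0],"gripper": 8.5},
])

```text
time_s: 5.9
eef_pos: [493.6, -66.1, 251.1]
ee_rot: [-0.002, 0.707, 0.707, -0.001]
force: [-0.1, -0.3, 0.4]
grip_width: 0.993
grip_force: 0.0
```

>>> step_arm([
  {"offset": [4.5,0.2,0],"rot": [0,0,0],"gripper": 8.5},
  {"offset": [9,0.4,0],"rot": [0,0,0],"gripper": 8.5},
  {"offset": [13.5,0.6,0],"rot": [0,0,0],"gripper": 8.5},
  {"offset": [18,0.9,0],"rot": [0,0,0],"gripper": 8.5},
  {"offset": [21.5,1.1,0],"rot": [0,0,0],"gripper": 8.5},
  {"offset": [23.05,1.1,0],"rot": [0,0,0],"gripper": 8.5},
  {"offset": [23.05,1.1,0],"rot": [0,0,0],"gripper": 8.5},
  {"offset": [23.05,1.1,0],"rot": [0,0,0],"gripper": 8.5},
])

```text
time_s: 6.7
eef_pos: [505.2, 163.3, 250.8]
ee_rot: [0.0, 0.707, 0.707, -0.0]
force: [-0.6, -0.2, 0.1]
grip_width: 0.995
grip_force: 0.0
```

```bash
python3 - <<'E'
from h import *
c=cam("scene"); cv2.imwrite("pics/s2.png",cv2.resize(cv2.cvtColor(c["color"][120:340,170:450],cv2.COLOR_RGB2BGR),None,fx=2.5,fy=2.5)); print(sense()["eef_pos"],sense()["force"])
E
```

```text
[505.24810195 162.9522517  250.81091512] [-0.57108848  0.08794313  0.00703569]
```

View pics/s2.png

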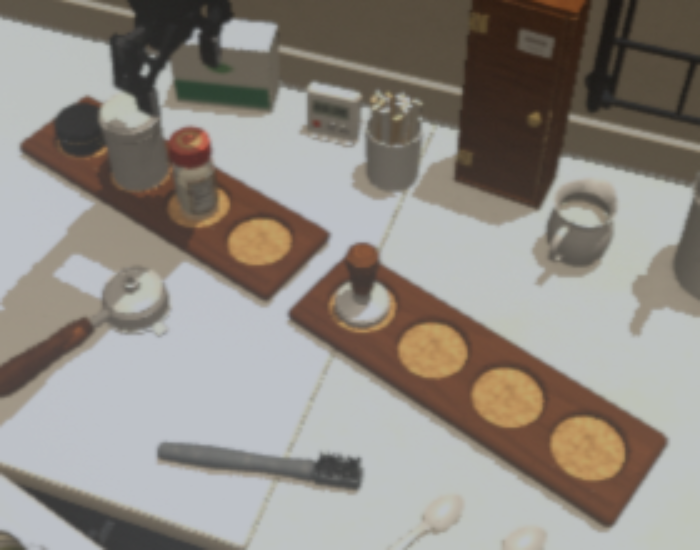

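The tamper stands centred in the first well (362,300). I go down on the jar now.

>>> step_arm([
  {"offset": [0,0,4],"rot": [0,0,0],"gripper": 8.5},
  {"offset": [0,0,8],"rot": [0,0,0],"gripper": 8.5},
  {"offset": [0,0,11],"rot": [0,0,0],"gripper": 8.5},
  {"offset": [0,0,11.9],"rot": [0,0,0],"gripper": 8.5},
  {"offset": [0,0,11.9],"rot": [0,0,0],"gripper": 8.5},
  {"offset": [0,0,11.9],"rot": [0,0,0],"gripper": 3},
  {"offset": [0,0,11.9],"rot": [0,0,0],"gripper": 3},
  {"offset": [0,0,11.9],"rot": [0,0,0],"gripper": 3},
  {"offset": [0,0,11.9],"rot": [0,0,0],"gripper": 3},
  {"offset": [0,0,11.9],"rot": [0,0,0],"gripper": 3},
  {"offset": [0,0,11.9],"rot": [0,0,0],"gripper": 3},
], squeeze=30)

```text
time_s: 7.85
eef_pos: [505.3, 164.2, 133.3]
ee_rot: [0.0, 0.707, 0.707, 0.0]
force: [-3.3, -1.0, 8.0]
grip_width: 0.506
grip_force: 23.0
```

>>> step_arm([
  {"offset": [0,0,-3],"rot": [0,0,0],"gripper": 3},
  {"offset": [0,0,-7],"rot": [0,0,0],"gripper": 3},
  {"offset": [-3,-0.2,-11],"rot": [0,0,0],"gripper": 3},
  {"offset": [-7,-0.5,-12],"rot": [0,0,0],"gripper": 3},
  {"offset": [-11.5,-0.8,-12],"rot": [0,0,0],"gripper": 3},
  {"offset": [-16,-1.0,-12],"rot": [0,0,0],"gripper": 3},
  {"offset": [-20.5,-1.3,-12],"rot": [0,0,0],"gripper": 3},
  {"offset": [-25,-1.5,-12],"rot": [0,0,0],"gripper": 3},
  {"offset": [-29,-1.65,-12],"rot": [0,0,0],"gripper": 3},
  {"offset": [-32.05,-1.65,-12],"rot": [0,0,0],"gripper": 3},
  {"offset": [-32.05,-1.65,-12],"rot": [0,0,0],"gripper": 3},
  {"offset": [-32.05,-1.65,-12],"rot": [0,0,0],"gripper": 3},
])

```text
time_s: 9.05
eef_pos: [488.7, -156.4, 252.1]
ee_rot: [-0.0, 0.707, 0.707, 0.0]
force: [-1.1, 0.0, -0.7]
grip_width: 0.509
grip_force: 24.5
```

>>> step_arm([
  {"offset": [0,0,4],"rot": [0,0,0],"gripper": 3},
  {"offset": [0,0,8],"rot": [0,0,0],"gripper": 3},
  {"offset": [0,0,10],"rot": [0,0,0],"gripper": 3},
  {"offset": [0,0,10.5],"rot": [0,0,0],"gripper": 3},
  {"offset": [0,0,10.5],"rot": [0,0,0],"gripper": 3},
])

```text
time_s: 9.55
eef_pos: [489.0, -155.6, 147.2]
ee_rot: [-0.0, 0.706, 0.708, 0.0]
force: [0.2, 0.1, -1.0]
grip_width: 0.506
grip_force: 24.5
```

```bash
python3 - <<'E'
from h import *
c=cam("scene"); cv2.imwrite("pics/s3.png",cv2.resize(cv2.cvtColor(c["color"][120:340,170:450],cv2.COLOR_RGB2BGR),None,fx=2.5,fy=2.5)); print(sense()["eef_pos"],sense()["force"])
E
```

```text
[ 489.34049169 -155.93558457  147.96499762] [-0.13782935  0.27220322 -1.78360603]
```

View pics/s3.png

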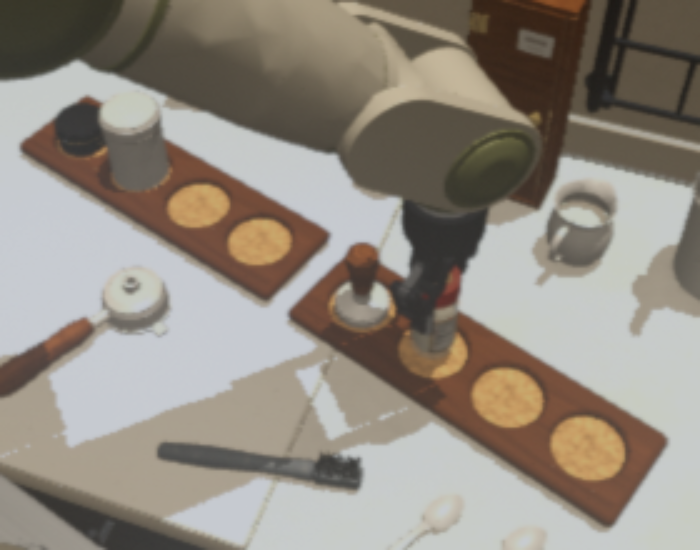

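The jar is over the second well (432,350), perhaps tilted slightly. I lower it to contact so it seats, then release.

>>> step_arm([
  {"offset": [0,0,0.7],"rot": [0,0,0],"gripper": 3},
  {"offset": [0,0,1.1],"rot": [0,0,0],"gripper": 3},
  {"offset": [0,0,1.3],"rot": [0,0,0],"gripper": 3},
  {"offset": [0,0,1.4],"rot": [0,0,0],"gripper": 3},
  {"offset": [0,0,1.4],"rot": [0,0,0],"gripper": 3},
])

```text
time_s: 10.1
eef_pos: [488.8, -156.4, 133.3]
ee_rot: [0.0, 0.707, 0.707, 0.0]
force: [-1.8, 1.2, 3.1]
grip_width: 0.505
grip_force: 24.9
```

>>> step_arm([
  {"offset": [0,0,0],"rot": [0,0,0],"gripper": 4.8},
  {"offset": [0,0,0],"rot": [0,0,0],"gripper": 5},
  {"offset": [0,0,0],"rot": [0,0,0],"gripper": 8.5},
  {"offset": [0,0,0],"rot": [0,0,0],"gripper": 8.5},
  {"offset": [0,0,0],"rot": [0,0,0],"gripper": 8.5},
  {"offset": [0,0,-2],"rot": [0,0,0],"gripper": 8.5},
  {"offset": [0,0,-6],"rot": [0,0,0],"gripper": 8.5},
  {"offset": [0,0,-11],"rot": [0,0,0],"gripper": 8.5},
  {"offset": [0,0,-12],"rot": [0,0,0],"gripper": 8.5},
])

```text
time_s: 11.0
eef_pos: [490.0, -157.0, 258.1]
ee_rot: [0.004, 0.707, 0.707, 0.001]
force: [1.6, 0.5, -0.7]
grip_width: 0.992
grip_force: 0.0
```

>>> step_arm([
  {"offset": [4.5,0.2,0],"rot": [0,0,0],"gripper": 8.5},
  {"offset": [9,0.4,0],"rot": [0,0,0],"gripper": 8.5},
  {"offset": [13.5,0.6,0],"rot": [0,0,0],"gripper": 8.5},
  {"offset": [18,0.9,0],"rot": [0,0,0],"gripper": 8.5},
  {"offset": [22.5,1.1,0],"rot": [0,0,0],"gripper": 8.5},
  {"offset": [27,1.4,0],"rot": [0,0,0],"gripper": 8.5},
  {"offset": [31.5,1.6,0],"rot": [0,0,0],"gripper": 8.5},
  {"offset": [36,1.9,0],"rot": [0,0,0],"gripper": 8.5},
  {"offset": [39.5,2.05,0],"rot": [0,0,0],"gripper": 8.5},
  {"offset": [41.05,2.05,0],"rot": [0,0,0],"gripper": 8.5},
  {"offset": [41.05,2.05,0],"rot": [0,0,0],"gripper": 8.5},
  {"offset": [41.05,2.05,0],"rot": [0,0,0],"gripper": 8.5},
])

```text
time_s: 12.2
eef_pos: [509.1, 253.2, 252.6]
ee_rot: [0.0, 0.707, 0.707, -0.0]
force: [-1.2, 0.5, 0.2]
grip_width: 0.999
grip_force: 0.0
```

```bash
python3 - <<'E'
from h import *
c=cam("scene"); cv2.imwrite("pics/s4.png",cv2.resize(cv2.cvtColor(c["color"][120:340,170:450],cv2.COLOR_RGB2BGR),None,fx=2.5,fy=2.5)); print(sense()["eef_pos"],sense()["force"])
P=cloud(cam("top"));P2=cloud(c)
for Q in(P,P2):
  for p,r in(((488,-156),35),((508,344),45)):
    s=Q[(np.hypot(Q[...,0]-p[0],Q[...,1]-p[1])<r)&(Q[...,2]>28)]
    zt=np.percentile(s[:,2],97); t=s[s[:,2]>zt-9]; print(zt,t.min(0).round(1),t.max(0).round(1),((t.min(0)+t.max(0))/2).round(1))
E
```

```text
[509.25288624 252.8697487  252.73154841] [-0.07444843  0.2710531  -0.5628065 ]
124.46477008821513 [ 467.8 -178.   115.5] [ 509.9 -135.   126.3] [ 488.9 -156.5  120.9]
485.3451477051083 [485.7 299.2 476.4] [521.  315.3 486.7] [503.4 307.2 481.6]
122.70366964890016 [ 466.5 -178.8  113.8] [ 510.1 -136.2  124. ] [ 488.3 -157.5  118.9]
480.22228705534576 [492.3 300.1 472. ] [521.7 313.1 485.3] [507.  306.6 478.6]
```

View pics/s4.png

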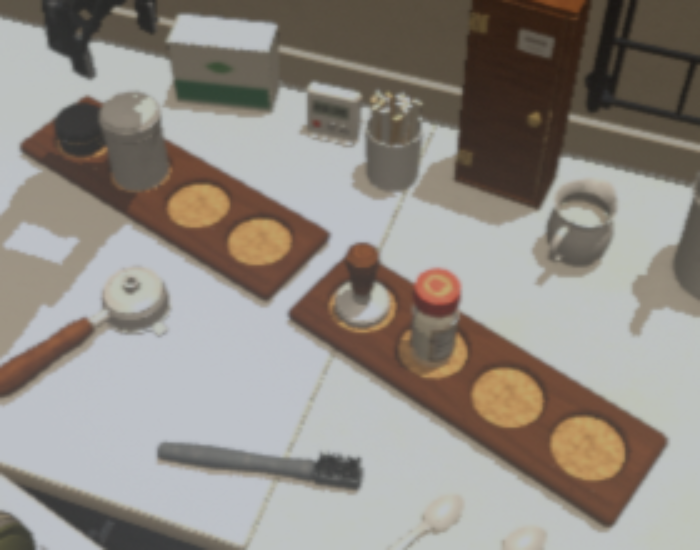

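The jar stands upright and centred (436,335). Next is the shaker.

>>> step_arm([
  {"offset": [0,0,3],"rot": [0,0,0],"gripper": 8.5},
  {"offset": [0,0,6],"rot": [0,0,0],"gripper": 8.5},
  {"offset": [0,0,9],"rot": [0,0,0],"gripper": 8.5},
  {"offset": [0,0,10.5],"rot": [0,0,0],"gripper": 8.5},
  {"offset": [0,0,10.5],"rot": [0,0,0],"gripper": 8.5},
  {"offset": [0,0,10.5],"rot": [0,0,0],"gripper": 5.5},
  {"offset": [0,0,10.5],"rot": [0,0,0],"gripper": 5.5},
  {"offset": [0,0,10.5],"rot": [0,0,0],"gripper": 5.5},
  {"offset": [0,0,10.5],"rot": [0,0,0],"gripper": 5.5},
  {"offset": [0,0,10.5],"rot": [0,0,0],"gripper": 5.5},
  {"offset": [0,0,10.5],"rot": [0,0,0],"gripper": 5.5},
], squeeze=40)

```text
time_s: 13.4
eef_pos: [509.8, 254.0, 149.7]
ee_rot: [0.001, 0.707, 0.707, 0.001]
force: [-1.2, -1.4, 6.4]
grip_width: 0.762
grip_force: 45.3
```

>>> step_arm([
  {"offset": [0,0,-3],"rot": [0,0,0],"gripper": 5.5},
  {"offset": [0,0,-7],"rot": [0,0,0],"gripper": 5.5},
  {"offset": [0,0,-11],"rot": [0,0,0],"gripper": 5.5},
  {"offset": [-3,-0.2,-13],"rot": [0,0,0],"gripper": 5.5},
  {"offset": [-7,-0.4,-14],"rot": [0,0,0],"gripper": 5.5},
  {"offset": [-11.5,-0.6,-14],"rot": [0,0,0],"gripper": 5.5},
  {"offset": [-16,-0.8,-14],"rot": [0,0,0],"gripper": 5.5},
  {"offset": [-20,-1,-14],"rot": [0,0,0],"gripper": 5.5},
])

```text
time_s: 14.2
eef_pos: [498.7, 52.2, 288.5]
ee_rot: [0.0, 0.707, 0.707, 0.0]
force: [0.9, -0.2, -2.2]
grip_width: 0.763
grip_force: 45.9
```

>>> step_arm([
  {"offset": [-4,-0.2,0],"rot": [0,0,0],"gripper": 5.5},
  {"offset": [-8,-0.4,0],"rot": [0,0,0],"gripper": 5.5},
  {"offset": [-12,-0.6,0],"rot": [0,0,0],"gripper": 5.5},
  {"offset": [-16,-0.8,0],"rot": [0,0,0],"gripper": 5.5},
  {"offset": [-20,-1.0,0],"rot": [0,0,0],"gripper": 5.5},
  {"offset": [-24,-1.3,0],"rot": [0,0,0],"gripper": 5.5},
  {"offset": [-27.5,-1.6,0],"rot": [0,0,0],"gripper": 5.5},
  {"offset": [-30.05,-1.6,0],"rot": [0,0,0],"gripper": 5.5},
  {"offset": [-30.05,-1.6,0],"rot": [0,0,0],"gripper": 5.5},
  {"offset": [-30.05,-1.6,0],"rot": [0,0,0],"gripper": 5.5},
])

```text
time_s: 15.2
eef_pos: [483.1, -246.3, 288.0]
ee_rot: [-0.0, 0.707, 0.707, 0.0]
force: [-0.7, 0.7, -1.1]
grip_width: 0.759
grip_force: 45.9
```

>>> step_arm([
  {"offset": [0,0,3],"rot": [0,0,0],"gripper": 5.5},
  {"offset": [0,0,7],"rot": [0,0,0],"gripper": 5.5},
  {"offset": [0,0,10],"rot": [0,0,0],"gripper": 5.5},
  {"offset": [0,0,12],"rot": [0,0,0],"gripper": 5.5},
  {"offset": [0,0,12.7],"rot": [0,0,0],"gripper": 5.5},
  {"offset": [0,0,12.7],"rot": [0,0,0],"gripper": 5.5},
])

```text
time_s: 15.8
eef_pos: [483.5, -245.6, 160.9]
ee_rot: [-0.0, 0.707, 0.708, 0.0]
force: [0.4, 0.4, -2.0]
grip_width: 0.76
grip_force: 45.9
```

```bash
python3 - <<'E'
from h import *
c=cam("scene"); cv2.imwrite("pics/s5.png",cv2.resize(cv2.cvtColor(c["color"][120:340,170:450],cv2.COLOR_RGB2BGR),None,fx=2.5,fy=2.5)); print(sense()["eef_pos"],sense()["force"])
P2=cloud(c);P=cloud(cam("top"))
for Q in(P,P2):
  for p,r in(((482,-247),45),((508,344),45)):
    s=Q[(np.hypot(Q[...,0]-p[0],Q[...,1]-p[1])<r)&(Q[...,2]>28)&(Q[...,2]<95)]
    zt=np.percentile(s[:,2],97) if len(s) else 0; t=s[s[:,2]>zt-(9 if zt<60 else 60)]; print(len(t),zt,t.min(0).round(1),t.max(0).round(1),((t.min(0)+t.max(0))/2).round(1)) if len(s) else print("-")
E
```

```text
[ 483.74952456 -246.00123628  161.78401835] [ 0.3596897  -0.45989779 -1.89582613]
4 28.608021362759054 [ 488.7 -227.5   28.1] [ 518.  -205.    28.6] [ 503.3 -216.3   28.4]
385 54.82834554731995 [481.6 316.3  46. ] [537.7 376.3  57. ] [509.7 346.3  51.5]
374 91.24752264484488 [ 449.2 -275.6   31.4] [ 490.3 -214.9   94.7] [ 469.8 -245.2   63.1]
168 53.45173081357855 [479.4 315.1  44.5] [533.4 367.7  55.6] [506.4 341.4  50. ]
```

View pics/s5.png

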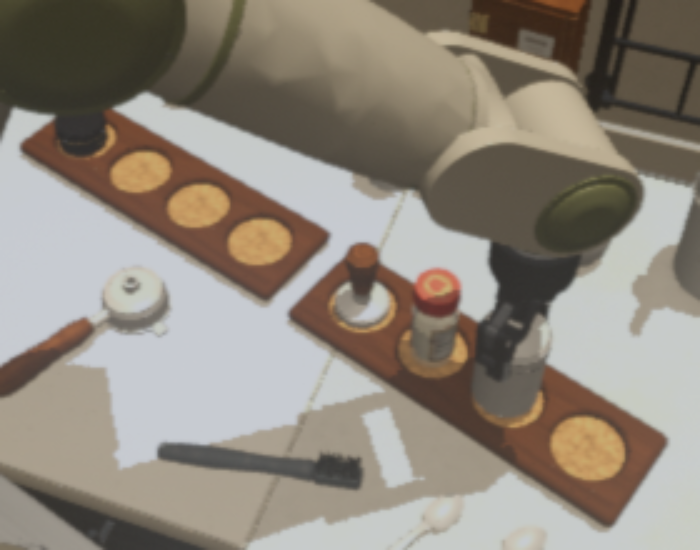

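The shaker is above the third well (508,400). I lower it.

>>> step_arm([
  {"offset": [-0.05,0,0.6],"rot": [0,0,0],"gripper": 5.5},
  {"offset": [-0.05,0,1.0],"rot": [0,0,0],"gripper": 5.5},
  {"offset": [-0.05,0,1.2],"rot": [0,0,0],"gripper": 5.5},
  {"offset": [-0.05,0,1.3],"rot": [0,0,0],"gripper": 5.5},
  {"offset": [-0.05,0,1.3],"rot": [0,0,0],"gripper": 5.5},
])

```text
time_s: 16.4
eef_pos: [483.5, -247.2, 149.7]
ee_rot: [0.001, 0.707, 0.707, -0.0]
force: [-6.1, 2.7, 14.6]
grip_width: 0.761
grip_force: 47.4
```

>>> step_arm([
  {"offset": [0,0,-0.05],"rot": [0,0,0],"gripper": 7},
  {"offset": [0,0,-0.05],"rot": [0,0,0],"gripper": 7.2},
  {"offset": [0,0,-0.05],"rot": [0,0,0],"gripper": 8.5},
  {"offset": [0,0,-0.05],"rot": [0,0,0],"gripper": 8.5},
  {"offset": [0,0,-0.05],"rot": [0,0,0],"gripper": 8.5},
  {"offset": [0,0,-2],"rot": [0,0,0],"gripper": 8.5},
  {"offset": [0,0,-6],"rot": [0,0,0],"gripper": 8.5},
  {"offset": [0,0,-10],"rot": [0,0,0],"gripper": 8.5},
  {"offset": [4,0.2,-11],"rot": [0,0,0],"gripper": 8.5},
  {"offset": [8,0.4,-11],"rot": [0,0,0],"gripper": 8.5},
  {"offset": [12,0.5,-11],"rot": [0,0,0],"gripper": 8.5},
])

```text
time_s: 17.5
eef_pos: [488.2, -125.6, 258.3]
ee_rot: [0.0, 0.707, 0.707, 0.0]
force: [-0.1, -0.7, -0.4]
grip_width: 0.994
grip_force: 0.0
```

>>> step_arm([
  {"offset": [4.5,0.2,0],"rot": [0,0,0],"gripper": 8.5},
  {"offset": [9,0.4,0],"rot": [0,0,0],"gripper": 8.5},
  {"offset": [13.5,0.6,0],"rot": [0,0,0],"gripper": 8.5},
  {"offset": [18,0.8,0],"rot": [0,0,0],"gripper": 8.5},
  {"offset": [22.5,1,0],"rot": [0,0,0],"gripper": 8.5},
  {"offset": [27,1.2,0],"rot": [0,0,0],"gripper": 8.5},
  {"offset": [31.5,1.4,0],"rot": [0,0,0],"gripper": 8.5},
  {"offset": [36,1.7,0],"rot": [0,0,0],"gripper": 8.5},
  {"offset": [40.5,2,0],"rot": [0,0,0],"gripper": 8.5},
  {"offset": [44.5,2,0],"rot": [0,0,0],"gripper": 8.5},
  {"offset": [47.2,2,0],"rot": [0,0,0],"gripper": 8.5},
  {"offset": [47.2,2,0],"rot": [0,0,0],"gripper": 8.5},
])

```text
time_s: 18.7
eef_pos: [507.2, 348.0, 257.3]
ee_rot: [-0.0, 0.706, 0.709, -0.0]
force: [0.0, -1.2, 0.4]
grip_width: 0.995
grip_force: 0.0
```

>>> step_arm([
  {"offset": [0,0,4],"rot": [0,0,0],"gripper": 8.5},
  {"offset": [0,0,8],"rot": [0,0,0],"gripper": 8.5},
  {"offset": [0,0,8],"rot": [0,0,0],"gripper": 8.5},
])

```text
time_s: 19.0
eef_pos: [506.3, 343.7, 173.0]
ee_rot: [-0.002, 0.707, 0.707, -0.005]
force: [-0.2, -0.2, 0.3]
grip_width: 0.997
grip_force: 0.0
```

```bash
python3 - <<'E'
from h import *
c=cam("scene"); cv2.imwrite("pics/s6.png",cv2.resize(cv2.cvtColor(c["color"][120:340,170:450],cv2.COLOR_RGB2BGR),None,fx=2.5,fy=2.5)); print(sense()["eef_pos"],sense()["force"])
P2=cloud(c);P=cloud(cam("top"))
for Q in(P,P2):
  for p in((483,-247),):
    s=Q[(np.hypot(Q[...,0]-p[0],Q[...,1]-p[1])<45)&(Q[...,2]>105)]
    print(len(s),s.min(0),s.max(0),(s.min(0)+s.max(0))/2)
E
```

```text
[507.53303066 344.32375595 176.52486235] [0.27228051 0.10847876 0.97386498]
557 [ 452.87141841 -276.94930846  105.30544098] [ 515.30021531 -211.10603443  121.32960929] [ 484.08581686 -244.02767145  113.31752513]
556 [ 449.09853474 -277.92057399  105.1304001 ] [ 513.95827913 -213.16347269  119.01826574] [ 481.52840694 -245.54202334  112.07433292]
```

View pics/s6.png

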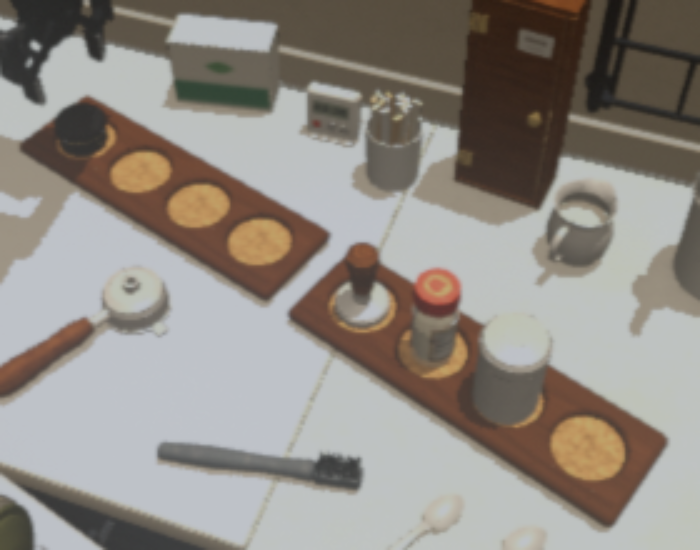

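The shaker is seated in well 3 (508,375). I go down on the leveller.

>>> step_arm([
  {"offset": [0,0,4],"rot": [0,0,0],"gripper": 8.5},
  {"offset": [0,0,7],"rot": [0,0,0],"gripper": 8.5},
  {"offset": [0,0,8.2],"rot": [0,0,0],"gripper": 8.5},
  {"offset": [0,0,8.2],"rot": [0,0,0],"gripper": 8.5},
  {"offset": [0,0,8.2],"rot": [0,0,0],"gripper": 7},
  {"offset": [0,0,8.2],"rot": [0,0,0],"gripper": 5.2},
  {"offset": [0,0,8.2],"rot": [0,0,0],"gripper": 5.2},
  {"offset": [0,0,8.2],"rot": [0,0,0],"gripper": 5.2},
  {"offset": [0,0,8.2],"rot": [0,0,0],"gripper": 5.2},
  {"offset": [0,0,8.2],"rot": [0,0,0],"gripper": 5.2},
], squeeze=45)

```text
time_s: 20.1
eef_pos: [509.0, 345.5, 98.6]
ee_rot: [0.001, 0.707, 0.707, 0.002]
force: [-1.7, -1.4, 9.0]
grip_width: 0.66
grip_force: 47.5
```

>>> step_arm([
  {"offset": [0,0,-2],"rot": [0,0,0],"gripper": 5.2},
  {"offset": [0,0,-5],"rot": [0,0,0],"gripper": 5.2},
  {"offset": [0,0,-9],"rot": [0,0,0],"gripper": 5.2},
  {"offset": [-2,-0.1,-12.5],"rot": [0,0,0],"gripper": 5.2},
  {"offset": [-6,-0.3,-14],"rot": [0,0,0],"gripper": 5.2},
  {"offset": [-10,-0.5,-14],"rot": [0,0,0],"gripper": 5.2},
  {"offset": [-14.5,-0.7,-14],"rot": [0,0,0],"gripper": 5.2},
  {"offset": [-19,-0.9,-14],"rot": [0,0,0],"gripper": 5.2},
  {"offset": [-23.5,-1.1,-14],"rot": [0,0,0],"gripper": 5.2},
  {"offset": [-28,-1.3,-14],"rot": [0,0,0],"gripper": 5.2},
  {"offset": [-31,-1.4,-14],"rot": [0,0,0],"gripper": 5.2},
  {"offset": [-31,-1.4,-14],"rot": [0,0,0],"gripper": 5.2},
])

```text
time_s: 21.3
eef_pos: [494.2, 32.1, 236.8]
ee_rot: [0.001, 0.708, 0.706, 0.0]
force: [0.9, -0.6, -3.1]
grip_width: 0.658
grip_force: 50.2
```

>>> step_arm([
  {"offset": [-4,-0.2,0],"rot": [0,0,0],"gripper": 5.2},
  {"offset": [-8,-0.4,0],"rot": [0,0,0],"gripper": 5.2},
  {"offset": [-12.5,-0.6,0],"rot": [0,0,0],"gripper": 5.2},
  {"offset": [-17,-0.8,0],"rot": [0,0,0],"gripper": 5.2},
  {"offset": [-21.5,-1.0,0],"rot": [0,0,0],"gripper": 5.2},
  {"offset": [-26,-1.2,0],"rot": [0,0,0],"gripper": 5.2},
  {"offset": [-30.5,-1.4,0],"rot": [0,0,0],"gripper": 5.2},
  {"offset": [-34.5,-1.6,0],"rot": [0,0,0],"gripper": 5.2},
  {"offset": [-37.2,-1.7,0],"rot": [0,0,0],"gripper": 5.2},
  {"offset": [-37.2,-1.7,0],"rot": [0,0,0],"gripper": 5.2},
  {"offset": [-37.2,-1.7,0],"rot": [0,0,0],"gripper": 5.2},
])

```text
time_s: 22.4
eef_pos: [477.6, -336.4, 236.1]
ee_rot: [-0.0, 0.707, 0.707, 0.0]
force: [-0.6, 1.1, -4.0]
grip_width: 0.664
grip_force: 50.2
```

>>> step_arm([
  {"offset": [0,0,3],"rot": [0,0,0],"gripper": 5.2},
  {"offset": [0,0,7],"rot": [0,0,0],"gripper": 5.2},
  {"offset": [0,0,10],"rot": [0,0,0],"gripper": 5.2},
  {"offset": [0,0,12],"rot": [0,0,0],"gripper": 5.2},
  {"offset": [0,0,12.5],"rot": [0,0,0],"gripper": 5.2},
  {"offset": [0,0,12.5],"rot": [0,0,0],"gripper": 5.2},
])

```text
time_s: 23.0
eef_pos: [477.8, -336.0, 111.2]
ee_rot: [-0.0, 0.706, 0.708, 0.0]
force: [-1.0, 0.9, -2.6]
grip_width: 0.658
grip_force: 50.2
```

```bash
python3 - <<'E'
from h import *
c=cam("scene"); cv2.imwrite("pics/s7.png",cv2.resize(cv2.cvtColor(c["color"][180:340,290:450],cv2.COLOR_RGB2BGR),None,fx=3.5,fy=3.5)); print(sense()["eef_pos"],sense()["force"])
E
```

```text
[ 478.03696757 -336.46360789  112.06164176] [-0.15231174 -0.50889915 -2.84130917]
```

View pics/s7.png

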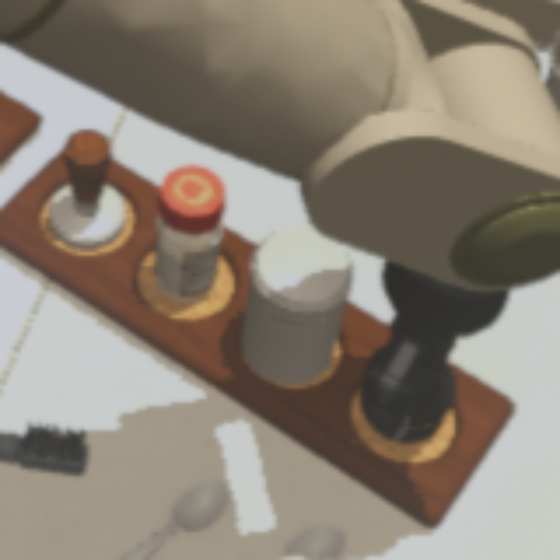

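The leveller is just above the last well (405,420), and the other three tools stand upright. I lower it and release.

>>> step_arm([
  {"offset": [0,0,0.7],"rot": [0,0,0],"gripper": 5.2},
  {"offset": [0,0,1.1],"rot": [0,0,0],"gripper": 5.2},
  {"offset": [0,0,1.3],"rot": [0,0,0],"gripper": 5.2},
  {"offset": [0,0,1.4],"rot": [0,0,0],"gripper": 5.2},
  {"offset": [0,0,1.4],"rot": [0,0,0],"gripper": 5.2},
])

```text
time_s: 23.55
eef_pos: [477.5, -336.8, 98.6]
ee_rot: [0.0, 0.707, 0.707, -0.0]
force: [-5.6, 4.7, 12.0]
grip_width: 0.66
grip_force: 51.6
```

Contact came at the pick height, so the leveller is down. I release, rise and check.

>>> step_arm([
  {"offset": [0,0,-0.1],"rot": [0,0,0],"gripper": 6.5},
  {"offset": [0,0,-0.1],"rot": [0,0,0],"gripper": 7},
  {"offset": [0,0,-0.1],"rot": [0,0,0],"gripper": 8.5},
  {"offset": [0,0,-0.1],"rot": [0,0,0],"gripper": 8.5},
  {"offset": [0,0,-0.1],"rot": [0,0,0],"gripper": 8.5},
  {"offset": [0,0,-2],"rot": [0,0,0],"gripper": 8.5},
  {"offset": [0,0,-6],"rot": [0,0,0],"gripper": 8.5},
  {"offset": [0,0,-11],"rot": [0,0,0],"gripper": 8.5},
  {"offset": [0,0,-15],"rot": [0,0,0],"gripper": 8.5},
  {"offset": [0,-5,-18],"rot": [0,0,0],"gripper": 8.5},
  {"offset": [0,-10,-18],"rot": [0,0,0],"gripper": 8.5},
  {"offset": [0,-12,-18],"rot": [0,0,0],"gripper": 8.5},
])

```text
time_s: 24.75
eef_pos: [355.2, -336.7, 277.9]
ee_rot: [0.001, 0.707, 0.707, -0.0]
force: [0.9, -0.7, -0.7]
grip_width: 0.997
grip_force: 0.0
```

>>> step_arm([
  {"offset": [4,-3,0],"rot": [0,0,0],"gripper": 8.5},
  {"offset": [8,-3,0],"rot": [0,0,0],"gripper": 8.5},
  {"offset": [12,-3,0],"rot": [0,0,0],"gripper": 8.5},
  {"offset": [16,-3,0],"rot": [0,0,0],"gripper": 8.5},
  {"offset": [20,-3,0],"rot": [0,0,0],"gripper": 8.5},
  {"offset": [24,-3,0],"rot": [0,0,0],"gripper": 8.5},
  {"offset": [28,-3,0],"rot": [0,0,0],"gripper": 8.5},
  {"offset": [32,-3,0],"rot": [0,0,0],"gripper": 8.5},
  {"offset": [36,-3,0],"rot": [0,0,0],"gripper": 8.5},
  {"offset": [40,-3,0],"rot": [0,0,0],"gripper": 8.5},
  {"offset": [44,-3,0],"rot": [0,0,0],"gripper": 8.5},
  {"offset": [44,-3,0],"rot": [0,0,0],"gripper": 8.5},
])

```text
time_s: 25.95
eef_pos: [326.4, 106.5, 277.0]
ee_rot: [-0.0, 0.705, 0.71, 0.0]
force: [-0.5, -0.7, -0.6]
grip_width: 0.997
grip_force: 0.0
```

```bash
python3 - <<'E'
from h import *
c=cam("scene"); cv2.imwrite("pics/s8.png",cv2.resize(cv2.cvtColor(c["color"][180:340,290:450],cv2.COLOR_RGB2BGR),None,fx=3.5,fy=3.5)); print(sense()["eef_pos"],sense()["force"])
for Q in(cloud(cam("top")),cloud(c)):
  for p,z in(((493.7,-66.8),104),((488.5,-156.7),119),((483,-246.8),114),((477.5,-336.8),49)):
    s=Q[(np.hypot(Q[...,0]-p[0],Q[...,1]-p[1])<45)&(Q[...,2]>z-7)]
    s=s[s[:,2]<z+15]; print(len(s),s.max(0).round(1)[2],((s.min(0)+s.max(0))/2-np.array([*p,0])).round(1)[:2])
E
```

```text
[326.72370439 104.68315735 276.91405626] [ 0.11902012  0.5306774  -0.2830971 ]
129 109.5 [0.7 0.3]
256 126.1 [0.3 0.1]
543 120.5 [0.  2.8]
414 57.2 [1.2 2.1]
111 107.8 [ 0.4 -0.9]
247 124.7 [ 0.6 -0.9]
533 118.2 [-2.2  1.8]
482 54.6 [-0.1  1.8]
```

View pics/s8.png

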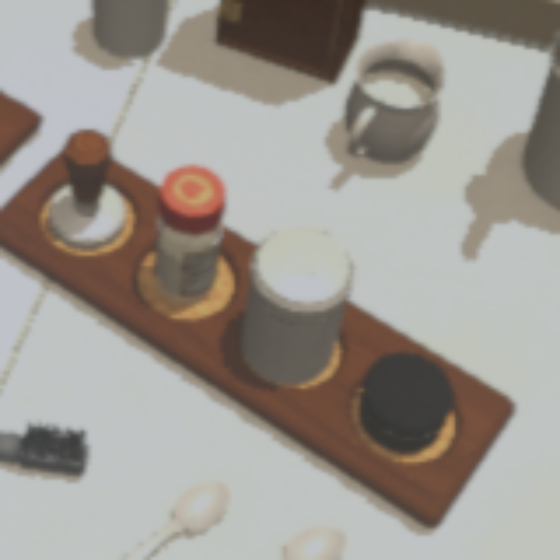

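All four tools stand seated and within about 3 mm of the well centres, at the same heights as at the start.

```bash
python3 -c "
from rig import *
print(finish_job())"
```

```text
the job is handed in; nothing more can be done
None
```

I moved all four tools to the empty rack in mirror-image order — tamper nearest the gap, then spice jar, cocoa shaker and leveller outermost — standing upright and seated, with no contact with the bystanders seen, and handed the job in at about 26 s; no verdict came back.

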